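Dispense one cap and slide it into the empty bay

TASK

Press the dispenser's plunger all the way down once, so that a single screw cap comes out in front, and let it spring back up. Then push that cap across the table with the fingers into the empty three-sided bay until it is wholly inside; do not pick it up or tip it. Leave the other caps in the dispenser and do not disturb anything else standing about.

Things in the scene. Friction and masses are not known exactly. Their poses are not given: they have to be found in the camera images.
- dispenser: cap dispenser fixed to the table: grey housing 86 x 44 x 45 mm (x = +19 to +105 mm, low flanges to y = +-37) and in front a clear square magazine, 39 mm wide, 60 mm high, with a stack of 4 caps. Origin: on the table under the stack's centre. Its -x axis points out of the exit, roughly to the robot; z up. The front wall's outer face is at x = -20 mm, with the low exit beneath
- plunger_top (a point): centre of the top of the black round plunger button (34 mm across) on the housing, 60 mm behind the stack (dispenser x = +60 mm); 87 mm above the table when up, 62 mm when fully down, just higher than the magazine
- plunger (a joint): plunger travel, m: 0 up, 0.025 fully down (hard stop); a spring (2.4 N rising to 6.4 N) brings it back. A pusher inside moves twice as far and shoves the lowest cap out; it then lies on the table with its centre about 50 mm in front of the dispenser's origin. After release the next cap drops: a further full press ejects another
- cap_1: the lowest cap in the stack, the one that comes out: plain white screw cap, round, 29 mm across, 13 mm high, 12 g, mouth down, standing on the table. Origin: centre of its underside, z up
- cap_2: second cap in the stack, same make; origin at the centre of its underside
- cap_3: third cap in the stack, same make
- cap_4: top cap in the stack, same make
- bay_empty: empty parking bay fixed to the table: dark steel fence 10 mm high, 5 mm thick, on three sides, no floor; inside 64 mm wide (its y), 50 mm deep (its x); low lugs outside the back corners. Origin: on the table, centre of the inside. Open mouth at x = -25 mm, facing the robot's right and a little away from it; +x points in, back wall at x = +25 mm
- bay_taken: a second bay of the same make, in which a small white pot stands; same frame; 74 mm wide outside, 102 mm over the lugs. The two bays stand one left of the other, either way round; when this one is nearer the dispenser the way to the other passes it on the side away from the robot, between it and a big flat bag fixed on the table (a lane of 70 mm or more)
- pot_in_bay: small white pot, 36 mm across, 42 mm high, standing in the other bay; origin under its centre; to be left alone
- pot_tall: small white pot, 32 mm across, 62 mm high, a bystander; origin under its centre
- pot_wide: small white pot, 38 mm across, 58 mm high, a bystander; origin under its centre
- tape_roll: roll of tape, 62 mm across, 48 mm high, a bystander; origin under its centre
- folding_loupe: small folded loupe, 36 x 52 x 14 mm, a bystander; origin under its centre

How it is judged:
On the way, in this order (a step that is already met when the one before it is completed fails the run):
1. the plunger is pressed fully down and the lowest cap has come out in front of the dispenser (value of joint plunger above 0.021 m and x of cap_1 in the frame of dispenser below -0.036 m), for 0.1 s.
2. the plunger is let up again (value of joint plunger below 0.004 m), for 0.1 s.
3. the cap has been pushed into the empty bay (x of cap_1 in the frame of bay_empty between -0.012 and 0.013 m and y of cap_1 in the frame of bay_empty between -0.02 and 0.02 m and height (world z) of cap_1 below 0.004 m and angle between cap_1's own z axis and vertical below 0.1 rad), for 0.2 s.
At the end, for the whole second after the job is handed in: the ejected cap lies flat on the table, at rest, wholly inside the empty bay (its centre at most 12 mm in front of the bay's centre); the other three caps are still in the magazine, the plunger is up, and the bystanders are within 15 mm of where they stood (all of step 3 and horizontal distance between each of cap_2, cap_3, cap_4 and dispenser below 0.012 m and value of joint plunger below 0.004 m and linear speed of cap_1 below 0.02 m/s and distance of each of pot_in_bay, pot_tall, pot_wide, tape_roll, folding_loupe from where it was at the start of the episode below 0.015 m); the robot touches nothing.
It fails at once if the cap is lifted off the table or tipped (height (world z) of cap_1 above 0.012 m or angle between cap_1's own z axis and vertical above 0.5 rad).
It fails at once if a second cap leaves the dispenser (horizontal distance between any of cap_2, cap_3, cap_4 and dispenser above 0.025 m).
It fails at once if one of the caps in the magazine is lifted out (height (world z) of cap_4 above 0.055 m).
It fails at once if a bystander is lifted, knocked or pushed away (distance of any of pot_in_bay, pot_tall, pot_wide, tape_roll, folding_loupe from where it was at the start of the episode above 0.015 m).
It also fails if it takes over 72 s, if anything falls off the work surface, if the arm or the gripper's body presses on something with over 40 N, if the wrist force passes 120 N, or if a joint passes its speed limit or range.

ROBOT

A 6-joint arm with a two-finger parallel gripper is mounted at the origin on a cart in front of the work surface, level with it; the furniture and walls round the work are solid. World frame = base frame: x ahead of the robot, y to its left, z up, the work surface at z = 0. Lengths are in m, angles in rad, forces in N, time in s.
With the tool pointing down it reaches from about 0.35 to 0.875 m from the base axis. Payload 4.2 kg.
Tool frame: the origin (TCP) lies between the finger pads; the fingertips stand 11 mm ahead of it and the grasp point (between the pads) lies 8 mm behind it; z points along the fingers, y is the line along which they close (so a half turn about z gives the same grasp; the last joint's range is limited). The gripper opens to 87 mm and grips with 3 to 60 N. Pads are 19 mm wide; open, the fingers measure 117 mm over their backs; the gripper's body (75 mm by 190 mm) begins 51 mm behind the grasp point.
Start: joints at [-0.925, 0.385, 0.008, 0, -1.194, -0.259], TCP at [0.236, -0.579, 0.234] pointing down, gripper open.
Joint ranges: [-3.14, 3.14], [-1.21, 2.06], [-1.07, 1.41], [-3.16, 2.05], [-2.99, -0.16], [-3.1, 3.1]. Speed limits (rad/s): [2.79, 2.79, 3.14, 3.14, 3.14, 3.14].

INTERFACE

Orientations are given as a unit quaternion [x, y, z, w].
In Python, from plant import manip gives the robot as it stands.
- The arm moves only by the shell command python3 -m creep 'ROWS' [OPENING] [FORCE]. ROWS is JSON, a list of rows, each a list of 6 numbers: the shift along the world's x, y, z in mm, then the turn, a rotation vector about the world's x, y, z in degrees. A call has exactly 10 rows; each row is the pose to reach, as a shift and turn from the pose commanded when the call began; what a row does not reach only later rows make up. A row lasts 1/8 s, in which the tool goes at most 62.5 mm and 10.7 degrees, less where a joint would pass 70% of its speed; a pose out of reach is approached as far as the arm can. A call with a gripper value outside its range is refused whole. OPENING is the closure, from -1 (fully open) to 1 (shut), so that 0 is half open, set as the call begins (- or left out, the last holds). The fingers move at their own pace and stop on an object; FORCE is the grip in N (left out, the last holds). Time passes only in rows, so rows that repeat a pose let the fingers close, or fill a call up. It gives the time, the measured TCP pose, the force, the opening and the grip force at its end, in the units of the state.
- manip.get_state(): the state, without advancing time (a new reading comes with each control period).
- manip.capture(name): name is "scene" or "side" or "wrist"; returns a dict with "color" (480x640x3 uint8, red, green, blue), "depth" (480x640 float32, m along the optical axis (not along the pixel's ray), 0 where there is no reading), "fx", "fy", "cx", "cy" (pixels), "pose" (4x4, takes a point from camera to world coordinates); the wrist camera has in their place "hand_eye" (4x4, takes a point from camera to tool coordinates, whose origin is the TCP and whose axes are the flange's). Camera axes: x right, y up, looking along -z (the intrinsics and any distortion apply to the point x, -y, -z); pixel columns grow to the right and rows downward; lengths in m; the calibration is good to about 2 mm. A picture is of the moment at which its call begins: read the wrist's pose just before it.
- manip.hand_in(): hands the job in; it is judged then, once.
The state is a dict: "t": time; "joint_positions": joint angles; "qd": joint speeds; "joint_efforts": joint torques, N m; "eef_pos": TCP position; "tcp_rot": TCP orientation; "contact_force": force on the tool from outside, world axes, zero at the start; "moment": the same for the moment, N m; "finger_gap": finger opening in m; "gripper_force": force on a finger pad.
Only numpy, scipy, OpenCV 4.12 (cv2) and the standard library are available. Lean on these libraries where they do the work, as an engineer would, in place of code of your own. Each camera call takes 0.05 s, during which the arm holds its last target. There are 200 camera calls.

## Working session

There is one attempt and no reset: what is moved stays moved. The work goes in short steps, Python scripts to look and compute and a shell command to move; the robot and the scene stay as the last step left them, time stands still between calls to the robot, and variables do not carry over. Pictures are saved under pics/ and viewed, at most 10 in all, crops included, and the job is handed in when it is done.

```bash
mkdir -p pics
cat > h.py <<'E'
import numpy as np, cv2
from plant import manip
def cap(n):
    c=manip.capture(n); return c
def cloud(c,T=None):
    T=c["pose"] if T is None else T
    T=np.array(T); d=c["depth"]; v,u=np.mgrid[0:d.shape[0],0:d.shape[1]]
    P=np.stack([(u-c["cx"])/c["fx"]*d,-(v-c["cy"])/c["fy"]*d,-d,np.ones_like(d)],-1)
    W=(P@T.T)[...,:3]; W[d<=0]=np.nan; return W
E
python3 - <<'E'
from h import *
s=manip.get_state(); print(s)
for n in ["scene","side"]:
    c=cap(n); np.save(f"{n}.npy",cloud(c)); cv2.imwrite(f"pics/{n}.png",c["color"][...,::-1]); print(n,np.array(c["pose"]).round(3).tolist(),c["fx"],c["cx"],c["cy"],[k for k in c])
E
```

```text
{'t': 0.0, 'joint_positions': array([-9.25371473e-01,  3.85527633e-01,  6.62595149e-03, -5.26296946e-04,
       -1.19400476e+00, -2.58590350e-01]), 'qd': array([-0.00119871,  0.00215276, -0.00092685, -0.0004359 ,  0.0005321 ,
       -0.00071534]), 'joint_efforts': array([ 7.47900208e-05, -3.90663207e+01,  1.87405944e+01,  4.21999902e+00,
        1.09414832e-02, -1.99433607e-04]), 'eef_pos': array([ 0.23558298, -0.57826699,  0.23247304]), 'tcp_rot': array([-1.92118157e-01,  9.81371204e-01,  1.05593056e-03, -2.40797861e-04]), 'contact_force': array([ 0.18403607, -1.38458347,  0.13782191]), 'moment': array([-0.01250542,  0.00182147,  0.01516616]), 'gripper_force': 0.0, 'finger_gap': 0.08720971091979139}
scene [[-0.527, 0.63, -0.57, -0.175], [-0.85, -0.404, 0.339, 0.431], [-0.017, 0.663, 0.748, 1.065], [0.0, 0.0, 0.0, 1.0]] 575.8161493192397 313.4465614232064 228.32637165711157 ['color', 'depth', 'fx', 'fy', 'cx', 'cy', 'pose']
side [[0.998, 0.052, -0.041, 0.522], [-0.064, 0.574, -0.816, -0.942], [-0.019, 0.817, 0.576, 0.742], [0.0, 0.0, 0.0, 1.0]] 509.5342787277793 316.70002054788415 240.28202170429284 ['color', 'depth', 'fx', 'fy', 'cx', 'cy', 'pose']
```

View pics/scene.png

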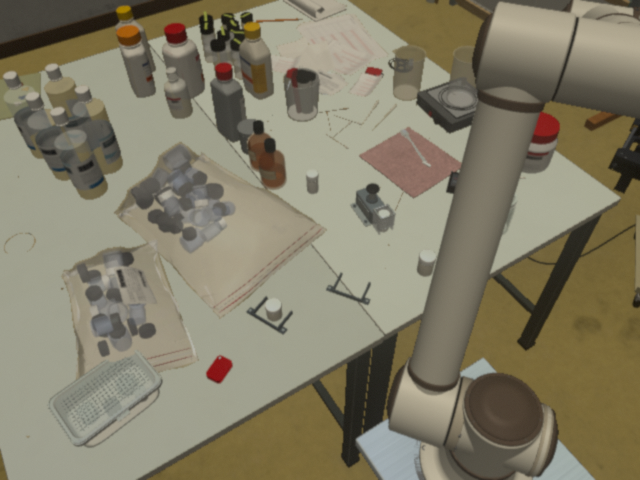

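View pics/side.png

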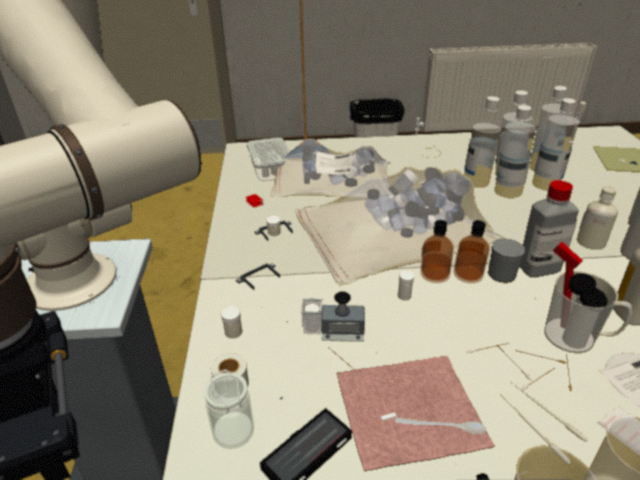

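The scene view shows the dispenser at about (375,205) with its plunger at (373,188). The empty bay is at (348,290) and the taken bay at (270,315). The tall pot is at (312,180), the wide pot at (427,262) and the loupe at (219,369). The side view shows the dispenser at (335,315), the plunger at (343,300), the empty bay at (259,272) and the tape roll at (230,370). The empty bay is the one nearer the dispenser.

Run:
```python
from h import *
for n,boxes in {"scene":dict(bay=(322,268,378,308),taken=(244,290,296,336),disp=(350,178,398,234),tall=(303,166,322,196),wide=(415,246,438,278),loupe=(203,353,235,385)),
 "side":dict(bay=(232,260,284,290),taken=(250,212,296,242),disp=(298,288,370,344),tall=(394,268,418,302),wide=(218,302,246,340),tape=(208,352,252,392),loupe=(243,192,265,208))}.items():
    W=np.load(n+".npy"); im=cv2.imread(f"pics/{n}.png"); g=im.max(2)
    for k,(a,b,c,d) in boxes.items():
        w=W[b:d,a:c]; gg=g[b:d,a:c]
        z=w[...,2]
        print(n,k,"zmax",np.nanmax(z).round(3), end=" ")
        m=z>0.008 if k not in("bay","taken") else (gg<110)&(z>0.003)
        p=w[m&np.isfinite(z)]
        print(len(p),"min",p.min(0).round(3),"max",p.max(0).round(3),"med",np.median(p,0).round(3))
        if k=="disp":
            q=w[(z>0.075)]; print("  plunger",len(q),q.mean(0).round(4),q.min(0).round(3),q.max(0).round(3))
            q=w[(z>0.035)&(z<0.055)]; print("  top45",len(q),q.mean(0).round(4),cv2.minAreaRect(q[:,:2].astype(np.float32)*1000))
        if k in("bay","taken"):
            print("  rect",cv2.minAreaRect(p[:,:2].astype(np.float32)*1000))
    for k in ("disp","bay"):
        a,b,c,d=boxes[k]; cv2.imwrite(f"pics/{n}_{k}.png",cv2.resize(im[b-8:d+8,a-8:c+8],None,fx=5,fy=5,interpolation=2))
a=cv2.imread("pics/scene_disp.png");b=cv2.imread("pics/scene_bay.png");c=cv2.imread("pics/side_disp.png");d=cv2.imread("pics/side_bay.png")
o=np.zeros((600,800,3),np.uint8)
for i,x in enumerate((a,b,c,d)):
    x=cv2.resize(x,(400,300)) ; o[300*(i//2):300*(i//2)+300,400*(i%2):400*(i%2)+400]=x
cv2.imwrite("pics/mos.png",o)
```

```text
scene bay zmax 0.016 221 min [ 0.38  -0.064  0.003] max [0.479 0.019 0.016] med [ 0.421 -0.012  0.009]
  rect ((433.252685546875, -24.470115661621094), (98.75363159179688, 53.2818489074707), 32.09416580200195)
scene taken zmax 0.047 376 min [0.416 0.12  0.003] max [0.515 0.201 0.042] med [0.453 0.166 0.01 ]
  rect ((469.4598083496094, 159.20437622070312), (97.66542053222656, 56.12272262573242), 22.57479476928711)
scene disp zmax 0.095 1135 min [ 0.513 -0.328  0.008] max [ 0.668 -0.159  0.095] med [ 0.583 -0.191  0.046]
  plunger 117 [ 0.6028 -0.2     0.087 ] [ 0.587 -0.218  0.08 ] [ 0.623 -0.182  0.095]
  top45 567 [ 0.581  -0.1933  0.0464] ((588.3041381835938, -198.696533203125), (47.84235763549805, 128.81814575195312), 83.29528045654297)
scene tall zmax 0.068 243 min [ 0.732 -0.168  0.009] max [ 0.816 -0.101  0.068] med [ 0.741 -0.113  0.048]
scene wide zmax 0.414 449 min [ 0.158 -0.215  0.008] max [0.404 0.03  0.414] med [ 0.377 -0.187  0.056]
scene loupe zmax 0.02 411 min [0.385 0.285 0.008] max [0.436 0.342 0.02 ] med [0.41  0.314 0.013]
side bay zmax 0.012 169 min [ 0.384 -0.07
[... 422 characters left out ...]
08] max [ 0.652 -0.174  0.091] med [ 0.59  -0.214  0.044]
  plunger 179 [ 0.6049 -0.2066  0.0857] [ 0.589 -0.222  0.079] [ 0.621 -0.186  0.091]
  top45 1050 [ 0.5884 -0.2074  0.0454] ((587.6756591796875, -203.30368041992188), (46.58732223510742, 124.26492309570312), 83.84217071533203)
side tall zmax 0.064 373 min [ 0.734 -0.138  0.008] max [ 0.765 -0.104  0.064] med [ 0.747 -0.13   0.045]
side wide zmax 0.06 516 min [ 0.368 -0.219  0.008] max [ 0.405 -0.181  0.06 ] med [ 0.388 -0.211  0.047]
side tape zmax 0.12 1318 min [ 0.361 -0.439  0.01 ] max [ 0.434 -0.295  0.12 ] med [ 0.4   -0.401  0.112]
side loupe zmax 0.016 122 min [0.384 0.281 0.008] max [0.433 0.344 0.016] med [0.41  0.311 0.012]
```

View pics/mos.png

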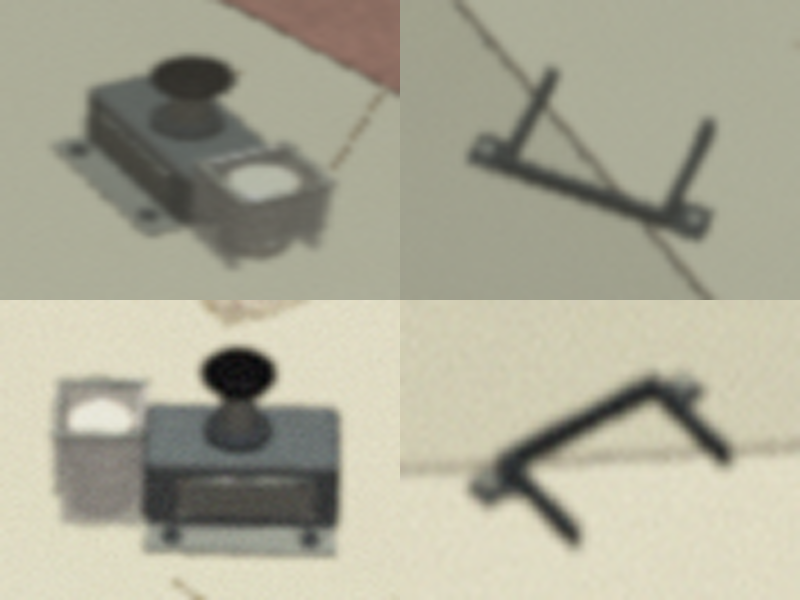

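The crops agree with the depth. The plunger centre is at about (0.604,-0.203,0.087) and the dispenser +x axis points at about -6.5°. The bay centre is at about (0.434,-0.029), with its +x axis at about 123°. I'll move above the plunger with the fingers shut and refine with the wrist camera.

```bash
python3 -m creep '[[20,20,0,0,0,-2],[65,65,0,0,0,-5],[110,112,0,0,0,-8],[155,160,0,0,0,-11],[200,205,-5,0,0,-14],[245,250,-10,0,0,-17],[290,297,-15,0,0,-20],[330,340,-20,0,0,-22],[360,370,-24,0,0,-22],[368,376,-24,0,0,-22]]' 1 20
python3 - <<'E'
from h import *
from scipy.spatial.transform import Rotation as R
s=manip.get_state(); c=cap("wrist")
T=np.eye(4); T[:3,:3]=R.from_quat(s["tcp_rot"]).as_matrix(); T[:3,3]=s["eef_pos"]; print(T.round(3))
T=T@np.array(c["hand_eye"]); W=cloud(c,T); np.save("w1.npy",W); cv2.imwrite("pics/w1.png",c["color"][...,::-1]); print(s["eef_pos"],np.array(c["hand_eye"]).round(3).tolist(), [k for k in c])
E
```

```text
t: 1.35
eef_pos: [0.6051, -0.2001, 0.208]
tcp_rot: [-0.003, 1.0, 0.0, -0.001]
contact_force: [0.1, -0.2, -0.5]
finger_gap: 0.0014
gripper_force: 0.0
[[-1.    -0.006 -0.002  0.605]
 [-0.006  1.     0.001 -0.2  ]
 [ 0.002  0.001 -1.     0.208]
 [ 0.     0.     0.     1.   ]]
[ 0.60513972 -0.20012002  0.20796613] [[0.001, 0.957, 0.29, 0.081], [1.0, -0.001, -0.0, -0.001], [0.0, 0.29, -0.957, -0.152], [0.0, 0.0, 0.0, 1.0]] ['color', 'depth', 'fx', 'fy', 'cx', 'cy', 'hand_eye']
```

View pics/w1.png

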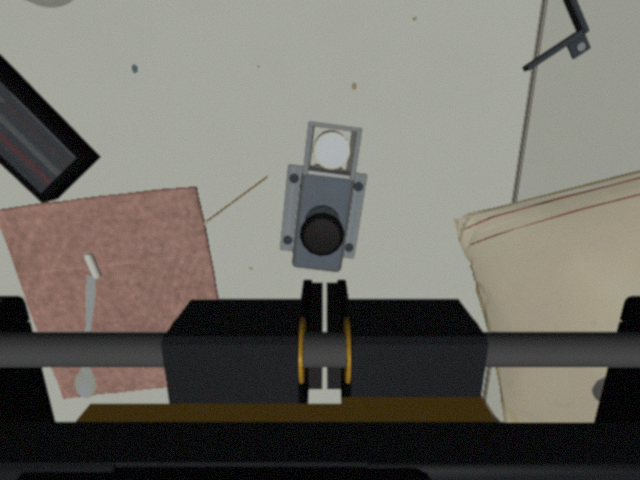

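The wrist view shows the dispenser from above. The plunger is at (322,232), the top cap at (332,150), the housing bolts at (294,178), (358,186), (287,240) and (349,247), and the bay corner at top right.

Run:
```python
from h import *
W=np.load("w1.npy"); im=cv2.imread("pics/w1.png")
s=manip.get_state()
w=W[90:290,260:390].reshape(-1,3)
q=w[(w[:,2]>.078)&(w[:,2]<.1)]; print("plunger",len(q),q.mean(0),q.min(0),q.max(0))
for u,v in [(332,150),(294,178),(358,186),(287,240),(349,247),(310,123),(360,129)]: print(u,v,W[v,u].round(4), np.nanmedian(W[v-3:v+4,u-3:u+4].reshape(-1,3),0).round(4))
q=w[(w[:,2]>.04)&(w[:,2]<.05)]; print("housing",len(q),cv2.minAreaRect(q[:,:2].astype(np.float32)*1000))
```

```text
plunger 1511 [ 0.60269103 -0.20254908  0.08692751] [ 0.58706028 -0.21898419  0.08102912] [ 0.62054867 -0.18583319  0.08962164]
332 150 [ 0.5445 -0.195   0.0524] [ 0.5445 -0.195   0.0526]
294 178 [ 0.5729 -0.2287  0.0073] [ 0.5729 -0.2286  0.0075]
358 186 [ 0.5798 -0.1697  0.0076] [ 0.5799 -0.1697  0.0076]
287 240 [ 0.6322 -0.2362  0.0084] [ 0.6325 -0.2363  0.0072]
349 247 [ 0.6392 -0.1764  0.0074] [ 0.6391 -0.1764  0.0075]
310 123 [ 0.5243 -0.2119  0.0608] [ 0.5243 -0.212   0.0601]
360 129 [ 0.5284 -0.1744  0.0609] [ 0.5284 -0.1737  0.0598]
housing 3288 ((588.7481689453125, -200.68093872070312), (43.950462341308594, 120.57102966308594), 83.12826538085938)
```

```bash
python3 -m creep '[[-2,-2,-40,0,0,0],[-2,-2,-80,0,0,0],[-2,-2,-102,0,0,0],[-2,-2,-109,0,0,0],[-2,-2,-115,0,0,0],[-2,-2,-121,0,0,0],[-2,-2,-127,0,0,0],[-2,-2,-133,0,0,0],[-2,-2,-136,0,0,0],[-2,-2,-136,0,0,0]]'
python3 - <<'E'
from h import *
c=cap("scene"); W=cloud(c); w=W[200:250,340:400].reshape(-1,3)
q=w[(w[:,2]>.008)&(w[:,2]<.02)&(w[:,0]<.515)]; print(len(q), q.mean(0) if len(q) else 0)
cv2.imwrite("pics/s2.png",cv2.resize(c["color"][150:270,290:450,::-1],None,fx=4,fy=4))
print(manip.get_state()["contact_force"])
E
```

```text
t: 2.65
eef_pos: [0.6015, -0.2057, 0.0752]
tcp_rot: [-0.001, 1.0, -0.001, 0.0]
contact_force: [-3.8, -2.3, 5.4]
finger_gap: 0.0001
gripper_force: 2.8
0 0
[-3.98774256 -1.60151928  5.31573164]
```

View pics/s2.png

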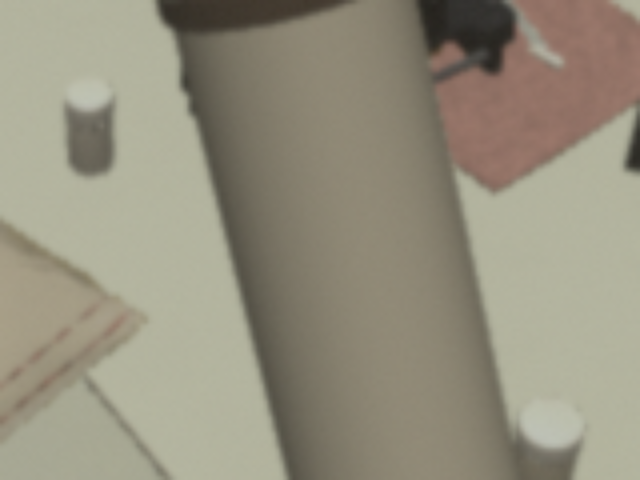

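The arm hides the dispenser in this view. The measured force and height suggest the plunger isn't quite at its stop, so I'll press a little further.

```bash
python3 -m creep '[[0,0,-1,0,0,0],[0,0,-2,0,0,0],[0,0,-3,0,0,0],[0,0,-4,0,0,0],[0,0,-4,0,0,0],[0,0,-4,0,0,0],[0,0,-4,0,0,0],[0,0,-4,0,0,0],[0,0,-4,0,0,0],[0,0,-4,0,0,0]]'
python3 - <<'E'
from h import *
c=cap("side"); W=cloud(c); w=W[290:345,270:340].reshape(-1,3)
q=w[(w[:,2]>.009)&(w[:,2]<.018)&(w[:,0]<.515)&(w[:,0]>.46)]; print(len(q), q.mean(0).round(4),q.min(0).round(3),q.max(0).round(3))
cv2.imwrite("pics/s3.png",cv2.resize(c["color"][240:360,240:400,::-1],None,fx=4,fy=4))
E
```

```text
t: 3.95
eef_pos: [0.6015, -0.2057, 0.0733]
tcp_rot: [-0.002, 1.0, -0.001, 0.0]
contact_force: [-6.3, -0.5, 13.4]
finger_gap: 0.0006
gripper_force: 6.8
142 [ 0.4988 -0.193   0.0123] [ 0.483 -0.206  0.009] [ 0.514 -0.178  0.016]
```

View pics/s3.png

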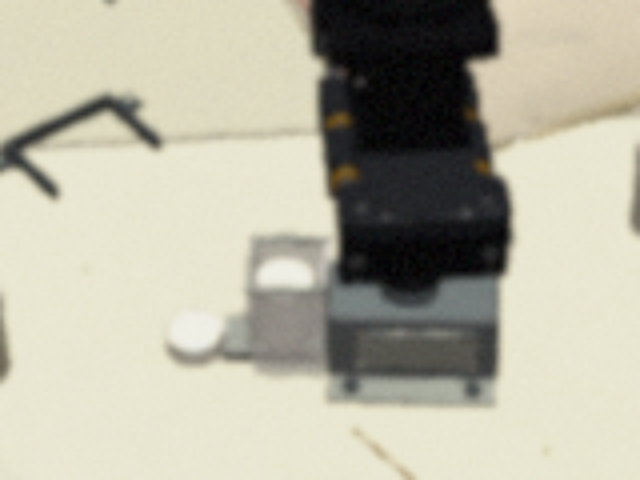

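The cap is out at (195,335) in the crop, about (0.496,-0.192), and 13 N shows the plunger is on its stop. I'll let it up, back off, and look at the cap and bay from above.

```bash
python3 -m creep '[[0,0,8,0,0,0],[0,0,20,0,0,0],[0,0,35,0,0,0],[0,0,70,0,0,0],[0,0,115,0,0,0],[-20,25,135,0,0,0],[-55,60,140,0,0,0],[-85,90,140,0,0,0],[-100,105,140,0,0,0],[-100,105,140,0,0,0]]'
python3 - <<'E'
from h import *
from scipy.spatial.transform import Rotation as R
s=manip.get_state(); c=cap("wrist")
T=np.eye(4); T[:3,:3]=R.from_quat(s["tcp_rot"]).as_matrix(); T[:3,3]=s["eef_pos"]
T=T@np.array(c["hand_eye"]); W=cloud(c,T); np.save("w2.npy",W); cv2.imwrite("pics/w2.png",c["color"][...,::-1])
X,Y,Z=W[...,0],W[...,1],W[...,2]; g=c["color"].max(2)
q=W[(g>150)&(Z>.009)&(Z<.018)&(X<.52)&(X>.46)&(Y<-.16)&(Y>-.23)]; print("cap",len(q),q.mean(0),q.min(0),q.max(0), cv2.minEnclosingCircle(q[:,:2].astype(np.float32)*1000))
q=W[(g<90)&(Z>.004)&(Z<.02)&(X>.36)&(X<.5)&(Y>-.09)&(Y<.05)]; print("bay",len(q),q.min(0),q.max(0),cv2.minAreaRect(q[:,:2].astype(np.float32)*1000), cv2.boxPoints(cv2.minAreaRect(q[:,:2].astype(np.float32)*1000)))
q=W[(Z>.08)&(Z<.1)&(X>.58)&(X<.625)&(Y<-.18)&(Y>-.225)]; print("plunger", len(q), np.median(q,0) if len(q) else 0)
E
```

```text
t: 5.25
eef_pos: [0.5015, -0.0987, 0.2106]
tcp_rot: [-0.002, 1.0, 0.0, 0.001]
contact_force: [0.0, 0.2, 0.4]
finger_gap: 0.0001
gripper_force: 0.0
cap 679 [ 0.49627106 -0.19007565  0.01337117] [ 0.48276994 -0.20403104  0.01097819] [ 0.51070549 -0.1763475   0.01592714] ((496.40185546875, -190.2590789794922), 14.345897674560547)
bay 1305 [ 0.37981998 -0.06952839  0.00400077] [0.47882068 0.02146993 0.01316776] ((434.39324951171875, -27.657691955566406), (100.28567504882812, 54.92169952392578), 33.190673828125) [[377.39822  -32.126526]
 [407.46384  -78.08794 ]
 [491.38828  -23.188858]
 [461.32266   22.772552]]
plunger 0 0
```

View pics/w2.png

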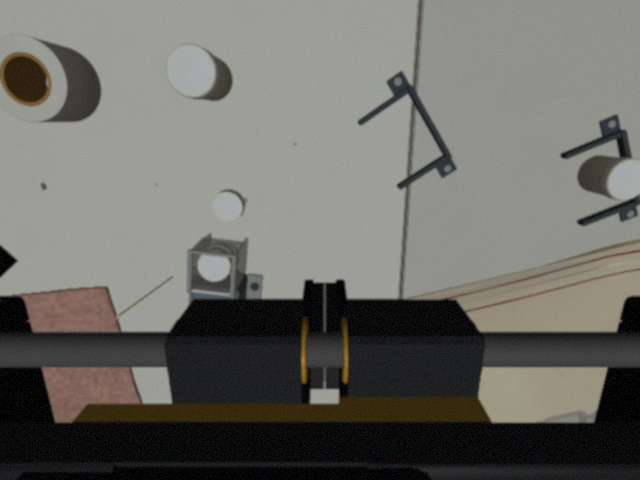

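The view shows the ejected cap at (228,205) and the empty bay with its mouth to the left at (360,122)–(402,187). The plunger is hidden, so I'll check it later. The cap is at (0.4963,-0.190), the bay origin at (0.436,-0.030), and bay +x is (-0.5475,0.837). Near the magazine the gripper body would foul, so I'll tilt the tool back 20° and straddle the cap along y.

```bash
python3 -m creep '[[-3,-20,-20,0,-5,2],[-5,-45,-40,0,-10,4],[-8,-70,-60,0,-15,6],[-8,-88,-80,0,-20,8],[-8,-91,-100,0,-20,8],[-8,-91,-120,0,-20,8],[-8,-91,-140,0,-20,8],[-8,-91,-158,0,-20,8],[-8,-91,-165,0,-20,8],[-8,-91,-165,0,-20,8]]' -1 5
python3 - <<'E'
from h import *
from scipy.spatial.transform import Rotation as R
s=manip.get_state(); M=R.from_quat(s["tcp_rot"]).as_matrix(); print(M.round(3)); 
c=cap("side"); W=cloud(c); X,Y,Z=[W[...,i] for i in range(3)]
q=W[(Z>.08)&(Z<.1)&(X>.58)&(X<.625)&(Y<-.18)&(Y>-.225)]; print("plunger", len(q), np.median(q,0) if len(q) else 0)
E
```

```text
t: 6.55
eef_pos: [0.4943, -0.1912, 0.0442]
tcp_rot: [-0.071, 0.982, -0.0, 0.173]
contact_force: [0.8, -0.1, 1.4]
finger_gap: 0.0856
gripper_force: 0.0
[[-0.93  -0.139  0.341]
 [-0.139  0.99   0.024]
 [-0.34  -0.025 -0.94 ]]
plunger 177 [ 0.60479121 -0.20714138  0.08606479]
```

```bash
python3 -m creep '[[0,1,-6,0,0,0],[0,1,-12,0,0,0],[0,1,-18,0,0,0],[0,1,-23,0,0,0],[0,1,-25,0,0,0],[0,1,-25,0,0,0],[0,1,-25,0,0,0],[0,1,-25,0,0,0],[0,1,-25,0,0,0],[0,1,-25,0,0,0]]' && python3 -m creep '[[0,0,0,0,0,0],[0,0,0,0,0,0],[0,0,0,0,0,0],[0,0,0,0,0,0],[0,0,0,0,0,0],[0,0,0,0,0,0],[0,0,0,0,0,0],[0,0,0,0,0,0],[0,0,0,0,0,0],[0,0,0,0,0,0]]' 0.17 5
```

```text
t: 7.85
eef_pos: [0.4938, -0.1898, 0.0197]
tcp_rot: [-0.071, 0.982, -0.0, 0.174]
contact_force: [0.4, 0.9, -0.3]
finger_gap: 0.087
gripper_force: 0.0
t: 9.1
eef_pos: [0.4938, -0.1898, 0.0195]
tcp_rot: [-0.071, 0.982, -0.0, 0.174]
contact_force: [-0.1, -1.0, -0.5]
finger_gap: 0.036
gripper_force: 0.0
```

```bash
python3 -m creep '[[0,4,0,0,0,0],[-1,12,0,0,0,0],[-3,22,0,0,0,0],[-4,33,0,0,0,0],[-6,45,0,0,0,0],[-8,57,0,0,0,0],[-9,68,0,0,0,0],[-11,78,0,0,0,0],[-12,85,0,0,0,0],[-12,88,0,0,0,0]]' && python3 -m creep '[[0,0,0,0,0,0],[0,0,0,0,0,0],[0,0,0,0,0,0],[0,0,0,0,0,0],[0,0,10,0,0,0],[0,0,30,0,0,0],[0,-10,70,0,5,0],[0,-20,120,0,10,0],[0,-20,160,0,15,0],[0,-20,160,0,20,0]]' -1 5
python3 - <<'E'
from h import *
from scipy.spatial.transform import Rotation as R
s=manip.get_state(); c=cap("wrist")
T=np.eye(4); T[:3,:3]=R.from_quat(s["tcp_rot"]).as_matrix(); T[:3,3]=s["eef_pos"]; print(T.round(3))
T=T@np.array(c["hand_eye"]); W=cloud(c,T); cv2.imwrite("pics/w3.png",c["color"][...,::-1])
X,Y,Z=W[...,0],W[...,1],W[...,2]; g=c["color"].max(2)
q=W[(g>150)&(Z>.009)&(Z<.018)&(X<.53)&(X>.44)&(Y<-.06)&(Y>-.21)]; print("cap",len(q),q.mean(0),q.min(0),q.max(0), cv2.minEnclosingCircle(q[:,:2].astype(np.float32)*1000) if len(q) else 0)
E
```

```text
t: 10.35
eef_pos: [0.4855, -0.1097, 0.0277]
tcp_rot: [-0.074, 0.983, 0.015, 0.168]
contact_force: [-0.7, -0.5, -0.1]
finger_gap: 0.0365
gripper_force: 0.0
t: 11.6
eef_pos: [0.4875, -0.1306, 0.1927]
tcp_rot: [-0.07, 0.997, 0.026, -0.002]
contact_force: [-0.3, -0.1, -1.7]
finger_gap: 0.0868
gripper_force: 0.0
[[-0.99  -0.139 -0.008  0.487]
 [-0.139  0.989  0.052 -0.131]
 [ 0.     0.052 -0.999  0.193]
 [ 0.     0.     0.     1.   ]]
cap 582 [ 0.48680057 -0.1207741   0.01341439] [ 0.47448072 -0.13351032  0.01135955] [ 0.49928957 -0.10849325  0.01569713] ((487.37823486328125, -120.57313537597656), 13.111865997314453)
```

View pics/w3.png

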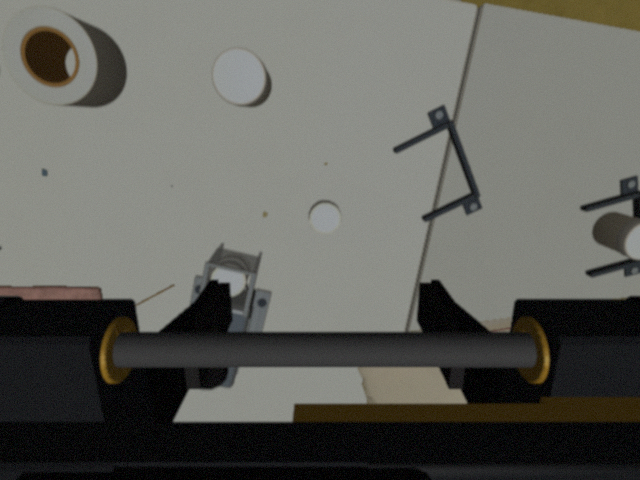

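The view shows the cap at (325,217), flat, and the bay mouth at (395,150)–(425,218). The cap is at (0.487,-0.1205), about 104 mm out along the bay axis and 7 mm off it. Next comes a push with the cap nested between two nearly closed fingers, the tool tilted 15° forward to clear the magazine.

```bash
cat > v.py <<'E'
from h import *
from scipy.spatial.transform import Rotation as R
O=np.array([.4358,-.0298]); f=np.array([-.5475,.837]); l=np.array([-.837,-.5475])
def goal(bx,by,z,tilt):
    s=manip.get_state(); t=np.radians(tilt)
    Z=np.r_[-np.sin(t)*f,-np.cos(t)]; Y=np.r_[-l,0]; X=np.cross(Y,Z)
    G=R.from_matrix(np.stack([X,Y,Z],1)); C=R.from_quat(s["tcp_rot"])
    p=np.r_[O+bx*f+by*l,z]; e=s["eef_pos"][:2]-O
    print("joints",s["joint_positions"].round(2),"now bay",(e@f).round(4),(e@l).round(4),"shift mm",((p-s["eef_pos"])*1000).round(1),"rot",(G*C.inv()).as_rotvec(degrees=True).round(1))
E
python3 -c "
from v import *
goal(-.136,.0068,.1,15)"
```

```text
joints [ 0.03  0.23 -0.31 -0.06 -1.04 -1.43] now bay -0.1129 0.0113 shift mm [ 16.4 -16.9 -90.4] rot [ -9.6 -13.4 -64.8]
```

```bash
python3 -m creep '[[2,-2,0,-1,-1,-7],[4,-4,0,-2,-3,-14],[6,-6,0,-3,-4,-21],[8,-8,-5,-4,-6,-28],[10,-10,-15,-6,-8,-36],[12,-12,-30,-7,-9,-43],[14,-14,-45,-8,-10,-50],[16,-17,-60,-9,-12,-57],[16,-17,-80,-9.6,-13.4,-64.8],[16,-17,-90,-9.6,-13.4,-64.8]]' 0.63 10; python3 -c "
from v import *
goal(-.137,.0068,.018,15)"
```

```text
t: 12.9
eef_pos: [0.5005, -0.1492, 0.0989]
tcp_rot: [0.471, 0.873, -0.06, 0.11]
contact_force: [-0.7, -0.1, 0.3]
finger_gap: 0.0162
gripper_force: 0.0
joints [ 0.12  0.29 -0.72  0.48 -0.5  -3.1 ] now bay -0.1354 0.0112 shift mm [  4.6   1.  -80.9] rot [-0.5 -0.4 -0.1]
```

Joint 6 is at its limit, so I'll take the equivalent half-turned grasp instead, turning +180° about the tool axis.

```bash
sed -i 's/Y=np.r_\[-l,0\]/Y=np.r_[l,0]/' v.py; python3 -m creep '[[0,0,10,-1.4,2.2,9.7],[0,0,20,-2.8,4.3,19.3],[0,0,30,-4.2,6.5,29],[0,0,30,-5.7,8.7,38.6],[0,0,30,-7.1,10.8,48.3],[0,0,30,-8.5,13,58],[0,0,30,-9.9,15.2,67.6],[0,0,30,-11.3,17.3,77.3],[0,0,30,-12.7,19.5,87],[0,0,30,-14.2,21.7,96.6]]' && python3 -c "
from v import *
goal(-.137,.0068,.1,15)"
```

```text
t: 14.15
eef_pos: [0.5027, -0.1492, 0.1308]
tcp_rot: [-0.366, 0.921, -0.129, 0.022]
contact_force: [0.4, -0.8, 0.8]
finger_gap: 0.0161
gripper_force: 0.0
joints [ 0.13  0.24 -0.67  0.44 -0.59 -1.31] now bay -0.1366 0.0094 shift mm [  2.4   1.1 -30.8] rot [-10.8  17.2  77.1]
```

```bash
python3 -m creep '[[2,1,0,-1.4,2.2,9.7],[2,1,0,-2.8,4.3,19.3],[2,1,0,-4.2,6.5,29],[2,1,0,-5.7,8.7,38.6],[2,1,-10,-7.1,10.8,48.3],[2,1,-20,-8.5,13,58],[2,1,-30,-9.9,15.2,67.6],[2,1,-30,-10.8,17.2,77.1],[2,1,-30,-10.8,17.2,77.1],[2,1,-30,-10.8,17.2,77.1]]' && python3 -c "
from v import *
goal(-.137,.0068,.018,15)"
```

```text
t: 15.4
eef_pos: [0.5047, -0.1482, 0.1007]
tcp_rot: [0.87, -0.474, 0.116, 0.062]
contact_force: [-0.4, -0.5, -0.3]
finger_gap: 0.016
gripper_force: 0.0
joints [ 0.12  0.29 -0.73  0.52 -0.49  0.  ] now bay -0.1369 0.0071 shift mm [  0.4   0.  -82.7] rot [0.1 0.2 0.3]
```

```bash
python3 -m creep '[[0,0,-12,0,0,0],[0,0,-24,0,0,0],[0,0,-36,0,0,0],[0,0,-47,0,0,0],[0,0,-57,0,0,0],[0,0,-66,0,0,0],[0,0,-74,0,0,0],[0,0,-79,0,0,0],[0,0,-82,0,0,0],[0,0,-82,0,0,0]]' && python3 -c "
from v import *
goal(-.105,.0068,.018,15)
goal(-.03,0,.018,15)"
```

```text
t: 16.65
eef_pos: [0.5044, -0.1486, 0.0183]
tcp_rot: [0.871, -0.474, 0.116, 0.063]
contact_force: [-0.2, -0.1, -0.3]
finger_gap: 0.0158
gripper_force: 0.0
joints [-0.08  0.41 -0.94  1.26 -0.22 -0.59] now bay -0.1369 0.0076 shift mm [-16.8  27.2  -0.3] rot [0.1 0.1 0.3]
joints [-0.08  0.41 -0.94  1.26 -0.22 -0.59] now bay -0.1369 0.0076 shift mm [-52.1  93.7  -0.3] rot [0.1 0.1 0.3]
```

```bash
python3 -c "
from v import *
goal(-.120,.0070,.017,0)
goal(-.120,.0070,.017,7)"
```

```text
joints [-0.08  0.41 -0.94  1.26 -0.22 -0.59] now bay -0.1369 0.0076 shift mm [-8.7 14.5 -1.3] rot [12.7  8.3  0.3]
joints [-0.08  0.41 -0.94  1.26 -0.22 -0.59] now bay -0.1369 0.0076 shift mm [-8.7 14.5 -1.3] rot [6.8 4.4 0.3]
```

```bash
python3 -m creep '[[-1,2,0,0,0,0],[-2,4,0,1,1,0],[-4,6,0,2,1,0],[-5,8,0,4,3,0],[-6,10,0,6,4,0],[-7,12,0,8,5,0],[-8,13,-1,10,6.5,0],[-8.7,14.5,-1,12,8,0],[-8.7,14.5,-1,12.7,8.3,0.3],[-8.7,14.5,-1,12.7,8.3,0.3]]' && python3 -c "
from v import *
goal(-.120,.0070,.017,0)
goal(-.025,0,.017,0)"
```

```text
t: 17.9
eef_pos: [0.4957, -0.1336, 0.0172]
tcp_rot: [0.88, -0.474, -0.0, -0.0]
contact_force: [-0.5, 0.8, 0.0]
finger_gap: 0.016
gripper_force: 0.0
joints [ 0.05  0.47 -0.52 -0.   -0.59  0.53] now bay -0.1197 0.0067 shift mm [-0.1 -0.4 -0.2] rot [-0.  -0.  -0.2]
joints [ 0.05  0.47 -0.52 -0.   -0.59  0.53] now bay -0.1197 0.0067 shift mm [-46.2  82.9  -0.2] rot [-0.  -0.  -0.2]
```

```bash
python3 -m creep '[[-2,3,0,0,0,0],[-4,8,0,0,0,0],[-8,15,0,0,0,0],[-12,22,0,0,0,0],[-15,30,0,0,0,0],[-19,38,0,0,0,0],[-23,46,0,0,0,0],[-27,53,0,0,0,0],[-29,57,0,0,0,0],[-30,58,0,0,0,0]]' && python3 -c "
from v import *
goal(-.055,0,.017,0)
goal(-.0226,0,.017,0)
c=cap('side'); cv2.imwrite('pics/s4.png',cv2.resize(c['color'][210:350,200:360,::-1],None,fx=4,fy=4))
W=cloud(c); X,Y,Z=[W[...,i] for i in range(3)]
q=W[(c['color'].min(2)>140)&(Z>.009)&(Z<.018)&(X<.53)&(X>.4)&(Y<.02)&(Y>-.15)]; print(len(q),q.mean(0),q.min(0),q.max(0))
e=(q[:,:2].min(0)+q[:,:2].max(0))/2-O; print(e@f,e@l)"
```

```text
t: 19.15
eef_pos: [0.4657, -0.0754, 0.0172]
tcp_rot: [0.88, -0.474, -0.0, -0.0]
contact_force: [1.0, -0.3, 0.1]
finger_gap: 0.0159
gripper_force: 0.0
joints [ 0.18  0.42 -0.62 -0.   -0.53  0.4 ] now bay -0.0545 -0.0001 shift mm [ 0.2 -0.4 -0.2] rot [-0.  -0.  -0.2]
joints [ 0.18  0.42 -0.62 -0.   -0.53  0.4 ] now bay -0.0545 -0.0001 shift mm [-17.5  26.7  -0.2] rot [-0.  -0.  -0.2]
23 [ 0.45660769 -0.0610824   0.01267057] [ 0.43974317 -0.08196425  0.00923382] [ 0.4794803  -0.04673076  0.01748472]
-0.041953183401283324 -0.0010156657838166555
```

View pics/s4.png

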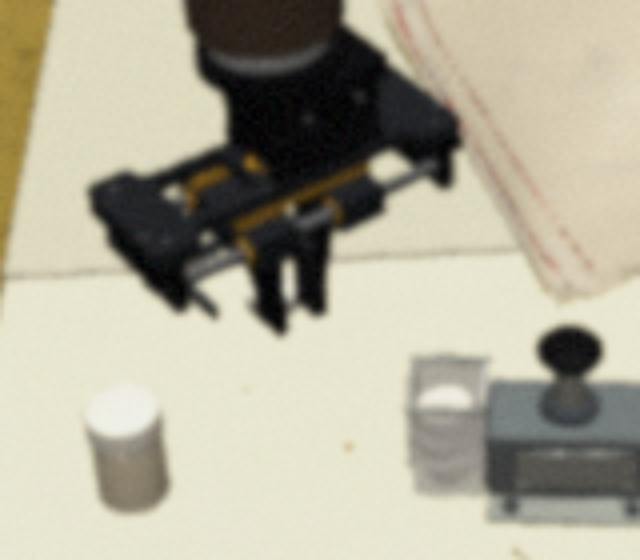

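The cap is hidden behind the fingers, with a white glimpse between them at (297,285), and the plunger is up. I'll go on slowly into the bay, then retreat straight back and up.

```bash
python3 -m creep '[[-2,3,0,0,0,0],[-4,6,0,0,0,0],[-6.5,10,0,0,0,0],[-9,14,0,0,0,0],[-12,18,0,0,0,0],[-14.5,22,0,0,0,0],[-16.5,25,0,0,0,0],[-18,27.5,0,0,0,0],[-19,29,0,0,0,0],[-19,29,0,0,0,0]]' && python3 -m creep '[[0,0,0,0,0,0],[0,0,0,0,0,0],[2,-3,0,0,0,0],[5,-8,0,0,0,0],[9,-14,10,0,0,0],[12,-20,40,0,0,0],[20,-40,80,0,0,0],[30,-70,130,0,0,0],[40,-100,170,0,0,0],[40,-110,170,0,0,0]]'; python3 -c "
from v import *
c=cap('side'); cv2.imwrite('pics/s5.png',cv2.resize(c['color'][210:350,200:360,::-1],None,fx=4,fy=4))
W=cloud(c); X,Y,Z=[W[...,i] for i in range(3)]
q=W[(c['color'].min(2)>140)&(Z>.009)&(Z<.018)&(X<.5)&(X>.4)&(Y<.02)&(Y>-.1)]; print(len(q),q.mean(0),q.min(0),q.max(0))
e=(q[:,:2].min(0)+q[:,:2].max(0))/2-O; print(e@f,e@l)
q=W[(Z>.08)&(Z<.1)&(X>.58)&(X<.625)&(Y<-.18)&(Y>-.225)]; print('plunger', len(q), np.median(q,0) if len(q) else 0)"
```

```text
t: 20.45
eef_pos: [0.4467, -0.0466, 0.0172]
tcp_rot: [0.88, -0.474, -0.0, -0.0]
contact_force: [-0.2, 0.5, -0.2]
finger_gap: 0.0162
gripper_force: 0.0
t: 21.7
eef_pos: [0.4894, -0.1587, 0.1915]
tcp_rot: [0.88, -0.475, 0.004, -0.002]
contact_force: [0.5, -0.1, -0.8]
finger_gap: 0.0161
gripper_force: 0.0
90 [ 0.43427853 -0.03138815  0.01240276] [ 0.42033074 -0.04442636  0.00911673] [ 0.44806526 -0.00321791  0.01565787]
0.005880565955528708 -0.0019320060441094372
plunger 175 [ 0.60498364 -0.2066042   0.08612927]
```

View pics/s5.png

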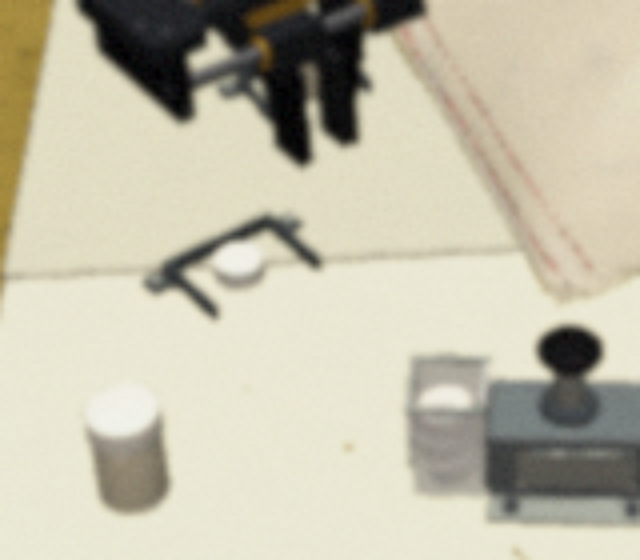

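The cap lies flat at (238,262), inside the fence and about 0 to 2 mm from the bay's centre. The plunger is up and the arm is clear.

```bash
python3 -c "
from plant import manip
print(manip.hand_in())"
```

```text
the job is handed in; nothing more can be done
None
```

The job is handed in with no verdict returned: one cap was pressed out and pushed to within about 2 mm of the empty bay's centre, it lay flat in the last picture, and the plunger was back up with the arm clear; the wide pot and magazine looked undisturbed there, but I did not re-measure the other bystanders.

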